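# Set and lock the focus barrel of an angled bench viewer

## Task

Focus the bench viewer and lock it: turn the black barrel by its white peg until the peg is in line with the yellow index tab on the housing, then turn the knurled lock ring clockwise by its orange peg, fully home to its stop. The ring drags the barrel round with it, so hold the barrel still on its mark all the while the ring turns, for instance by drawing the orange peg to the white one between the two fingers with the white one kept where it is. Leave the small bottles, beaker and jar on the bench undisturbed.

Things in the scene. Friction and masses are not known exactly. Their poses are not given: they have to be found in the camera images.
- viewer: Grey bench viewer, fixed: base plate 170 x 130 x 18 mm, two cheeks and a round housing (80 mm diameter). Origin: centre of the base's underside; z up, -x is its front (roughly toward the robot). Housing, ring and barrel share one axis, leaning 35 degrees from vertical toward -x: its upward direction is (-0.574, 0, 0.819) in this frame. Highest point 0.26 m above the bench.
- axis_point (a point): The point where that axis leaves the top face of the housing: (-20, 0, 165) mm in the viewer's frame; its axes are those of viewer. Heights 'up the axis' are counted from here.
- index_point (a point): Fixed: where barrel_peg stands when the barrel is on its mark, 68 mm off the axis, 55 mm up it, 0.3 rad clockwise of straight uphill (seen down the axis). Straight above the yellow index tab (8 mm wide, reaching 39 to 89 mm off the axis, 7 mm below the housing's top face). Axes of viewer.
- barrel_peg (a point): Grip point of the black barrel's white peg: a pin of 12 mm diameter parallel to the tilted axis, 68 mm off it, standing 24 to 72 mm up the axis; this point is on its centre line, 55 mm up. A white arm 11 mm wide joins it to the barrel, 24 to 32 mm up. The point's z is the axis, upward. The barrel's eyecup (70 mm diameter) ends 60 mm up.
- ring_peg (a point): Grip point of the orange peg of the knurled lock ring (76 mm diameter): a 12 mm pin like the white one, 68 mm off the axis, 5 to 72 mm up it; this point is 55 mm up; arm 5 to 13 mm up. Seen down the axis it is counter-clockwise of the white peg: by 0.70 rad with the ring open (59 mm over the outsides of both pegs), 0.25 rad locked (29 mm over the outsides).
- barrel (a joint): Turn of the barrel relative to the housing, rad; 0 when the white peg is in line with the yellow index tab, positive counter-clockwise seen down the axis from above. Range -1.0 to 0.5. It stays where it is left; about 0.12 N m of friction.
- lock_ring (a joint): Turn of the lock ring relative to the barrel, rad: 0 open, growing clockwise (seen down the axis from above), 0.45 at its stop, fully locked. About 0.30 N m of friction on the barrel, more than the barrel has in the housing: pushed alone it carries the barrel with it; when the barrel is turned it goes along. Stays where left.
- dropper_brown: Brown dropper bottle with a black bulb, 33 mm diameter, 104 mm high, standing loose; a bystander. Origin at the centre of its foot.
- dropper_red: White dropper bottle with a red cap, 33 mm diameter, 104 mm high, standing loose; a bystander. Origin at the centre of its foot.
- beaker: Empty clear beaker, 55 mm diameter, 62 mm high, standing loose; a bystander. Origin at the centre of its foot.
- sample_jar: Small lidded sample jar, 50 mm diameter, 53 mm high, standing loose; a bystander. Origin at the centre of its foot.

How it is judged:
By the outcome, as a careful person would: the job done as asked, in the order asked, and still so for the second after the job is handed in, with the robot touching nothing.
It also fails if it takes over 56 s, if anything falls off the work surface, if the arm or the gripper's body presses on something with over 40 N, if the wrist force passes 120 N, or if a joint passes its speed limit or range.

## Robot

A 6-joint arm with a two-finger parallel gripper is mounted at the origin on the work surface; the furniture and walls round the work are solid. World frame = base frame: x ahead of the robot, y to its left, z up, the work surface at z = 0. Lengths are in m, angles in degrees, forces in N, time in s.
With the tool pointing down it reaches from about 0.35 to 0.875 m from the base axis. Payload 4.2 kg.
Tool frame: the origin (TCP) lies on the front face of the gripper's body, between the roots of the fingers; the fingertips stand 70 mm ahead of it and the grasp point (between the pads) lies 51 mm ahead of it; x points along the fingers, y is the direction in which the jaws open and shut, and the axes are right-handed (so a half turn about x gives the same grasp; the last joint's range is limited). The gripper opens to 87 mm and grips with 3 to 60 N. Pads are 19 mm wide; open, the fingers measure 117 mm over their backs; the gripper's body (75 mm by 190 mm) begins 51 mm behind the grasp point.
Start: joints at [-57.777, 22.042, 0.453, 0, -68.411, -14.817], TCP at [0.187, -0.596, 0.292] pointing down, gripper open.
Joint ranges: [-179.83, 179.83], [-69.29, 118.12], [-61.27, 80.66], [-181.25, 117.63], [-171.15, -9.14], [-177.46, 177.46]. Speed limits (degrees/s): [159.86, 159.86, 180, 180, 180, 180].

## Interface

Orientations are given as a 3x3 rotation matrix whose columns are the frame's x, y, z axes.
In Python, from station import r, viewer, spotter gives the robot as it stands.
- The arm moves only by the tool move_arm, never from a script. Its argument "series" is a list that holds one entry, the list of rows, each a list of 7 numbers: the turn, a rotation vector about the world's x, y, z scaled (see below), then the shift along the world's x, y, z scaled (see below), then the opening, from 0 (shut) to 1 (fully open). A call has 1 to 20 rows; each row shifts and turns the pose as measured when the row begins; what a row does not reach is not made up. The controller multiplies each number of a shift by 60 mm and each number of a turn by 8 degrees. A row lasts 1/8 s, in which the tool goes at most 62.5 mm and 10.7 degrees, less where a joint would pass 70% of its speed; a pose out of reach is approached as far as the arm can. A call with a number of a shift or a turn outside -1 to 1 is refused whole. A call with a gripper value outside its range is refused whole. The fingers move at their own pace and stop on an object; the grip force is fixed at half the most. Time passes only in rows, so rows that do not move let the fingers close. It gives the time, the measured TCP pose, the force and the opening at its end, in the units of the state.
- r.sense(): the state, without advancing time (a new reading comes with each control period).
- viewer.capture(name): name is "side" or "top" or "wrist"; returns (picture, depth): 480x640x3 uint8, red, green, blue; 480x640 float32, m along the optical axis (not along the pixel's ray), 0 where there is no reading.
- viewer.camera_params(name): a dict with "mtx" (3x3 intrinsics, pixels), "dist_coeffs" ([k1, k2, p1, p2, k3] as OpenCV has them; the pictures are not rectified), "pose" (4x4, takes a point from camera to world coordinates). Camera axes: x right, y down, z forward; pixel columns grow to the right and rows downward; lengths in m; the calibration is good to about 2 mm. A picture is of the moment at which its call begins: read the wrist's pose just before it. camera_params takes no time and is no camera call; for the wrist camera it gives the pose at the moment of the call.
- r.finish_job(): hands the job in, once; it reports no verdict.
Trained networks look in the newest picture that a camera, given by its name, has taken for a name from the list of things; names that differ only in an ending like _2 or _b are one class to them, and where a whole thing is asked for, a point or a joint stands for the part that bears it (a point fixed in the world has none). Each returns a list of dicts, best first, with "conf" (0 to 1); they miss things now and then, are a little off and sometimes report something else, mostly with a low value. They report only what shows in the picture. A call takes as long as a camera call.
- spotter.find_in(camera, name): "centre" ([column, row] in pixels, amid what is visible of it).
- spotter.trace(camera, name): "mask" (480x640 bool, what is visible of it) and "centre" ([column, row] in pixels, amid what is visible of it).
The state is a dict: "time_s": time; "joints": joint angles; "joint_velocities": joint speeds; "effort": joint torques, N m; "tcp_pos": TCP position; "ee_rot": TCP orientation; "wrist_force": force on the tool from outside, world axes, zero at the start; "moment": the same for the moment, N m; "gripper_width": opening from 0.0 (shut) to 1.0 (fully open).
Only numpy, scipy, OpenCV 4.12 (cv2) and the standard library are available. Lean on these libraries where they do the work, as an engineer would, in place of code of your own. Each camera call takes 0.05 s, during which the arm holds its last target.

## Working session

There is one attempt and no reset: what is moved stays moved. The work goes in short steps, Python scripts to look and compute and a tool call to move; the robot and the scene stay as the last step left them, time stands still between calls to the robot, and variables do not carry over. Pictures are saved under pics/ and viewed, and the job is handed in when it is done.

Besides the shell and the picture viewer there is one more tool, called as name([rows], argument=value, ...), one row to a line, values as JSON. move_arm: Moves the arm, as the interface text tells. Its arguments: {"type":"object","properties":{"series":{"type":"array","items":{"type":"array","items":{"type":"array","items":{"type":"number","minimum":-1,"maximum":1}}}}},"required":["series"]}

```bash
mkdir -p pics; ls; python3 - <<'E'
from station import r, viewer, spotter
import cv2, numpy as np
print(r.sense())
for n in ("side","top"):
    p,d=viewer.capture(n); cv2.imwrite(f"pics/{n}0.png",p[:,:,::-1]); np.savez(f"{n}0.npz",p=p,d=d)
    c=viewer.camera_params(n); print(n,c)
    for o in ("barrel_peg","ring_peg","viewer","dropper_brown","dropper_red","beaker","sample_jar"):
        f=spotter.find_in(n,o); print(o,[(np.round(x["centre"]),round(x["conf"],2)) for x in f[:2]])
E
```

```text
pics
{'time_s': 0.0, 'joints': array([-5.77774704e+01,  2.20909320e+01,  3.81954550e-01, -2.97560744e-02,
       -6.84115198e+01, -1.48171556e+01]), 'joint_velocities': array([ 0.08214113,  0.0003873 ,  0.06090565,  0.07448458, -0.04122375,
       -0.13985516]), 'effort': array([-3.89433126e-04, -3.90661991e+01,  1.87404835e+01,  4.21977818e+00,
        1.10276396e-02, -2.14774468e-04]), 'tcp_pos': array([ 0.18686085, -0.5959518 ,  0.29117051]), 'ee_rot': array([[-7.12818361e-04, -2.98946698e-01,  9.54269544e-01],
       [ 2.03661711e-03,  9.54267374e-01,  2.98947540e-01],
       [-9.99997672e-01,  2.15657698e-03, -7.13793444e-05]]), 'wrist_force': array([ 0.02833591, -0.18983559,  0.60605719]), 'moment': array([ 0.05906199,  0.03494205, -0.03227771]), 'gripper_width': 0.9988178230362328}
side {'mtx': array([[522.07291277,   0.        , 319.44505059],
       [  0.        , 522.07291277, 235.48577349],
       [  0.        ,   0.        ,   1.        ]]), 'dist_coeffs': array([-0.08524883,  0.        ,  0.        ,  0.        ,  0.        ]), 'pose': array([[ 0.99871657, -0.04183452,  
[... 637 characters left out ...]
     ,   1.        ]]), 'dist_coeffs': array([0.02561376, 0.        , 0.        , 0.        , 0.        ]), 'pose': array([[ 0.01760616, -0.98234148,  0.18626659,  0.34394816],
       [-0.9998141 , -0.01876192, -0.0044438 , -0.01352173],
       [ 0.00786005, -0.18615373, -0.98248919,  1.21707515],
       [ 0.        ,  0.        ,  0.        ,  1.        ]])}
barrel_peg [(array([314., 243.]), 0.69), (array([320., 248.]), 0.16)]
ring_peg [(array([327., 229.]), 0.88)]
viewer [(array([317., 247.]), 0.91)]
dropper_brown [(array([439., 276.]), 0.65)]
dropper_red [(array([184., 274.]), 0.57)]
beaker [(array([155., 236.]), 0.95)]
sample_jar [(array([434., 235.]), 0.64), (array([318., 242.]), 0.17)]
```

View pics/side0.png

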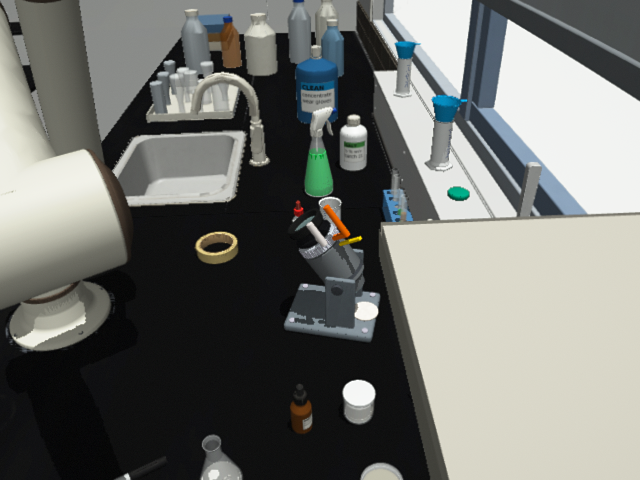

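View pics/top0.png

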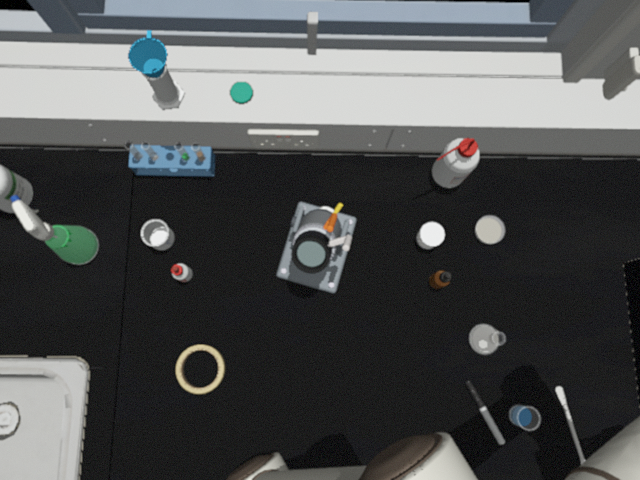

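```bash
cat > h.py <<'E'
import numpy as np, cv2
from station import r, viewer, spotter
def cloud(d,c):
    h,w=d.shape; u,v=np.meshgrid(np.arange(w),np.arange(h))
    pts=cv2.undistortPoints(np.stack([u,v],-1).reshape(-1,1,2).astype(np.float32),c["mtx"],c["dist_coeffs"]).reshape(h,w,2)
    P=np.dstack([pts*d[...,None],d])
    return P@c["pose"][:3,:3].T+c["pose"][:3,3]
def proj(X,c):
    T=np.linalg.inv(c["pose"]); 
    return cv2.projectPoints(np.asarray(X,float).reshape(-1,1,3),cv2.Rodrigues(T[:3,:3])[0],T[:3,3],c["mtx"],c["dist_coeffs"])[0].reshape(-1,2)
E
python3 - <<'E'
from h import *
for n,(x0,y0,x1,y1) in dict(top=(270,190,370,300),side=(270,190,390,350)).items():
    z=np.load(n+"0.npz"); c=viewer.camera_params(n); W=cloud(z["d"],c); p=z["p"]
    cv2.imwrite(f"pics/{n}z.png",cv2.resize(p[y0:y1,x0:x1,::-1],None,fx=5 if n=="top" else 3.7,fy=5 if n=="top" else 3.7,interpolation=cv2.INTER_CUBIC))
    roi=np.zeros(z["d"].shape,bool); roi[y0:y1,x0:x1]=1
    m=roi&(W[...,2]>.010)&(W[...,2]<.026)&(z["d"]>0)
    rect=cv2.minAreaRect(W[m][:,:2].astype(np.float32)*1000); print(n,m.sum(),rect,np.median(W[m][:,2]))
    hsv=cv2.cvtColor(p,cv2.COLOR_RGB2HSV).astype(int)
    o=roi&(hsv[...,1]>150)&(hsv[...,0]>5)&(hsv[...,0]<17)&(hsv[...,2]>120)
    y=roi&(hsv[...,1]>150)&(hsv[...,0]>=20)&(hsv[...,0]<33)&(hsv[...,2]>120)
    for q,nm in((o,'or'),(y,'ye')):
        print(nm,q.sum(),W[q].mean(0).round(4),W[q].min(0).round(3),W[q].max(0).round(3))
E
```

```text
top 1929 ((556.0372314453125, -31.254425048828125), (129.7457275390625, 173.38645935058594), 74.52951049804688) 0.017110385487091984
or 132 [ 0.5554 -0.0505  0.2506] [ 0.344 -0.061  0.183] [ 0.579 -0.014  1.217]
ye 55 [ 0.6002 -0.0668  0.179 ] [ 0.582 -0.083 -0.003] [ 0.655 -0.058  0.213]
side 3041 ((593.5708618164062, 166.73410034179688), (561.9281005859375, 216.96121215820312), 84.2012710571289) 0.017034355973930326
or 293 [ 0.5626 -0.0595  0.2304] [ 0.507 -0.799 -0.002] [0.612 0.31  0.709]
ye 80 [ 0.5872 -0.0598  0.1948] [ 0.567 -0.076 -0.   ] [0.639 0.238 0.209]
```

```bash
cat >> h.py <<'E'
from scipy.spatial.transform import Rotation as Ro
def frame(x,y,yaw):
    R=Ro.from_euler('z',yaw,degrees=True).as_matrix(); return R,np.array([x,y,0])
A=np.array([-np.sin(np.radians(35)),0,np.cos(np.radians(35))]); U=np.array([A[2],0,-A[0]]); L=np.array([0,1.,0]) # A up axis, U uphill, L = A x U
AP=np.array([-.020,0,.165])
def pt(phi,rad,h):  # phi ccw from uphill
    return AP+h*A+rad*(np.cos(phi)*U+np.sin(phi)*L)
def w2a(X,F):  # world -> (phi,rad,h)
    q=(X-F[1])@F[0]-AP; return np.stack([np.arctan2(q@L,q@U),np.hypot(q@L,q@U),q@A],-1)
def a2w(phi,rad,h,F): return F[0]@pt(phi,rad,h)+F[1]
F0=frame(.556,-.0313,-15.5)
E
python3 - <<'E'
from h import *
print(np.cross(A,U))
for n,(x0,y0,x1,y1) in dict(top=(270,190,370,300),side=(270,190,390,350)).items():
    z=np.load(n+"0.npz"); c=viewer.camera_params(n); W=cloud(z["d"],c); p=z["p"]
    a=w2a(W.reshape(-1,3),F0).reshape(W.shape)
    roi=np.zeros(z["d"].shape,bool); roi[y0:y1,x0:x1]=1
    hsv=cv2.cvtColor(p,cv2.COLOR_RGB2HSV).astype(int)
    roi&=z["d"]>0
    for nm,q in dict(ye=(hsv[...,1]>150)&(hsv[...,0]>=20)&(hsv[...,0]<33),orr=(hsv[...,1]>150)&(hsv[...,0]>5)&(hsv[...,0]<17),wh=(hsv[...,1]<40)&(hsv[...,2]>150)).items():
        s=roi&q&(a[...,1]>.055)&(a[...,1]<.09)&(a[...,2]>-.02)&(a[...,2]<.085)
        print(n,nm,s.sum(),np.median(a[s],0).round(3),a[s].min(0).round(3),a[s].max(0).round(3))
    # eyecup: points with h ~.06, r<.04
    s=roi&(a[...,2]>.05)&(a[...,2]<.07)&(a[...,1]<.045); 
    if s.sum(): 
        q=(W[s]-F0[1])@F0[0]-AP; print('cup',s.sum(),np.median(q@A),[(np.percentile(q@v,1).round(4),np.percentile(q@v,99).round(4)) for v in(U,L)])
    k=5 if n=="top" else 3.7
    im=cv2.resize(p[y0:y1,x0:x1,::-1],None,fx=k,fy=k,interpolation=cv2.INTER_CUBIC)
    def draw(X,col):
        uv=((proj(X,c)-[x0,y0]+.5)*k).astype(int); cv2.polylines(im,[uv.reshape(-1,1,2)],True,col,1)
    R,t=F0
    draw([R@np.array([sx*.085,sy*.065,.018])+t for sx,sy in((1,1),(1,-1),(-1,-1),(-1,1))],(0,255,0))
    th=np.linspace(0,6.28,40)
    draw([a2w(x,.035,.06,F0) for x in th],(255,0,255)); draw([a2w(x,.040,0,F0) for x in th],(255,255,0))
    draw([a2w(-.3,.039,-.007,F0),a2w(-.3,.089,-.007,F0)],(255,0,0))
    cv2.imwrite(f"pics/{n}m.png",im)
E
```

```text
[ 0.  1. -0.]
top ye 48 [-0.298  0.08  -0.004] [-0.347  0.07  -0.01 ] [-0.251  0.088  0.006]
top orr 107 [-0.284  0.072  0.05 ] [-0.373  0.055  0.011] [-0.216  0.074  0.074]
top wh 112 [-0.909  0.068  0.052] [-1.039  0.056  0.025] [-0.865  0.074  0.075]
cup 783 0.05709634140365145 [(np.float64(-0.0331), np.float64(0.0329)), (np.float64(-0.0327), np.float64(0.0322))]
side ye 72 [-0.338  0.076 -0.007] [-0.392  0.056 -0.011] [-0.233  0.09  -0.005]
side orr 267 [-0.364  0.072  0.036] [-0.427  0.056  0.004] [-0.239  0.077  0.071]
side wh 145 [-0.94   0.074  0.048] [-1.004  0.065  0.023] [-0.866  0.078  0.071]
cup 383 0.0558898061479249 [(np.float64(-0.0295), np.float64(0.0352)), (np.float64(-0.0357), np.float64(0.0302))]
```

View pics/topm.png

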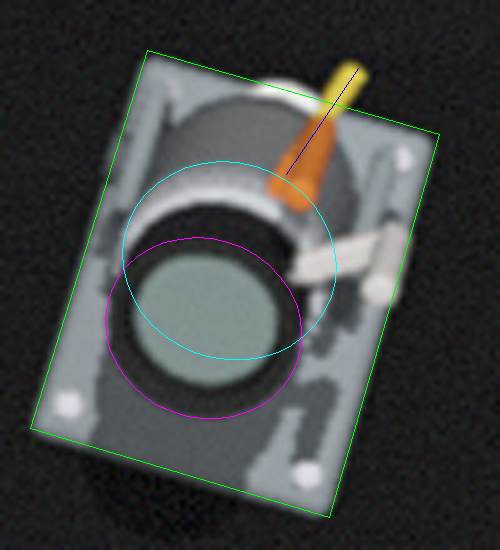

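View pics/sidem.png

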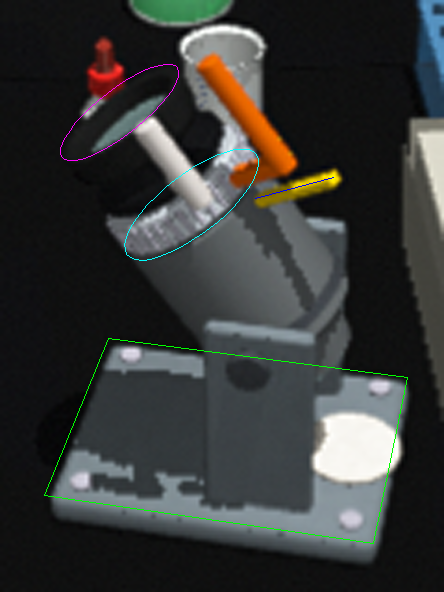

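```bash
cat >> h.py <<'E'
def tool(m,rad,h,F,t=0.):  # grasp point at (m,rad,h) shifted t along jaw y ; returns TCP pos, R
    a=F[0]@A; y=F[0]@(-np.sin(m)*U+np.cos(m)*L); x=-a; z=np.cross(x,y)
    return a2w(m,rad,h,F)+.051*a+t*y, np.stack([x,y,z],1)
def delta(p,R,s=None):
    s=s or r.sense(); w=Ro.from_matrix(R@s["ee_rot"].T).as_rotvec(degrees=True); d=(p-s["tcp_pos"])*1000
    print("rot/8",(w/8).round(3),"shift/60",(d/60).round(3),"mm",d.round(1)); return w,d
def st():
    s=r.sense(); print("t",round(s["time_s"],2),"tcp",s["tcp_pos"].round(4),"F",s["wrist_force"].round(1),"M",s["moment"].round(2),"g",round(s["gripper_width"],4),round(s["gripper_width"]*87,1),"J",s["joints"].round(0)); return s
E
python3 - <<'E'
from h import *
p,R=tool(-.63,.065,.155,F0); print(p,R); delta(p,R)
p,R=tool(-.63,.065,.055,F0); print(p)
p,R=tool(0.,.065,.055,F0); print(p)
E
```

```text
[ 0.45409281 -0.04277836  0.36387058] [[ 0.55271572  0.68098318  0.48038239]
 [-0.15328164  0.64967091 -0.74460221]
 [-0.81915204  0.33791955  0.46346554]]
rot/8 [ 1.512 -4.391 -8.342] shift/60 [4.452 9.226 1.193] mm [267.1 553.6  71.6]
[ 0.50936438 -0.05810652  0.28195538]
[ 0.52944792 -0.02393646  0.28911259]
```

move_arm([
  [[0, 0, 0, 0, 0, 0.6, 0.92], [0, 0, 0, 0, 0.2, 0.6, 0.92], [0.108, -0.314, -0.596, 0.3, 0.659, 0.15, 0.92], [0.108, -0.314, -0.596, 0.3, 0.659, 0.1, 0.92], [0.108, -0.314, -0.596, 0.3, 0.659, 0.1, 0.92], [0.108, -0.314, -0.596, 0.3, 0.659, 0.1, 0.92], [0.108, -0.314, -0.596, 0.3, 0.659, 0.1, 0.92], [0.108, -0.314, -0.596, 0.3, 0.659, 0.1, 0.92], [0.108, -0.314, -0.596, 0.3, 0.659, 0.1, 0.92], [0.108, -0.314, -0.596, 0.3, 0.659, 0.1, 0.92], [0.108, -0.314, -0.596, 0.3, 0.659, 0.1, 0.92], [0.108, -0.314, -0.596, 0.3, 0.659, 0.1, 0.92]],
])

```text
time_s: 2.3
tcp_pos: [0.368, -0.1823, 0.4313]
ee_rot: [[0.45, 0.492, 0.745], [-0.045, 0.846, -0.531], [-0.892, 0.205, 0.403]]
wrist_force: [0.0, 0.1, -0.4]
gripper_width: 0.922
```

```bash
python3 - <<'E'
from h import *
st()
p,R=tool(-.63,.065,.18,F0); delta(p,R)
E
```

```text
t 2.3 tcp [ 0.368  -0.1823  0.4313] F [ 0.   0.1 -0.4] M [-0.08  0.88 -0.07] g 0.9223 80.2 J [  -3.  -15.  -24.    2.  -54. -121.]
rot/8 [ 0.39  -1.108 -2.194] shift/60 [ 1.205  2.39  -0.783] mm [ 72.3 143.4 -47. ]
```

move_arm([
  [[0.08, -0.24, -0.48, 0.26, 0.5, -0.1, 0.92], [0.08, -0.24, -0.48, 0.26, 0.5, -0.1, 0.92], [0.08, -0.24, -0.48, 0.26, 0.5, -0.1, 0.92], [0.08, -0.24, -0.48, 0.26, 0.5, -0.1, 0.92], [0.08, -0.24, -0.48, 0.26, 0.5, -0.15, 0.92], [0, 0, 0, 0, 0, 0, 0.92]],
])

```text
time_s: 3.05
tcp_pos: [0.4561, -0.0628, 0.4169]
ee_rot: [[0.55, 0.669, 0.5], [-0.118, 0.655, -0.747], [-0.827, 0.352, 0.439]]
wrist_force: [0.3, 0.2, 0.5]
gripper_width: 0.921
```

```bash
python3 - <<'E'
from h import *
st()
p,R=tool(-.63,.065,.18,F0); delta(p,R)
c=viewer.camera_params("wrist"); p,d=viewer.capture("wrist"); np.savez("w1.npz",p=p,d=d,pose=c["pose"])
T=np.eye(4); s=r.sense(); print(c)
cv2.imwrite("pics/w1.png",p[:,:,::-1])
E
```

```text
t 3.05 tcp [ 0.4561 -0.0628  0.4169] F [0.3 0.2 0.5] M [ 0.14  1.16 -0.  ] g 0.9211 80.1 J [  20.  -12.  -36.   27.  -40. -177.]
rot/8 [-0.205 -0.051 -0.157] shift/60 [-0.263  0.397 -0.542] mm [-15.8  23.8 -32.5]
{'mtx': array([[378.30877576,   0.        , 317.78510273],
       [  0.        , 378.30877576, 236.65230074],
       [  0.        ,   0.        ,   1.        ]]), 'dist_coeffs': array([-0.05656746,  0.        ,  0.        ,  0.        ,  0.        ]), 'pose': array([[ 0.66804475,  0.31752877,  0.67297228,  0.36372247],
       [ 0.65592748, -0.67835058, -0.33105834,  0.00760011],
       [ 0.35139059,  0.6625828 , -0.6614444 ,  0.45696857],
       [ 0.        ,  0.        ,  0.        ,  1.        ]])}
```

View pics/w1.png

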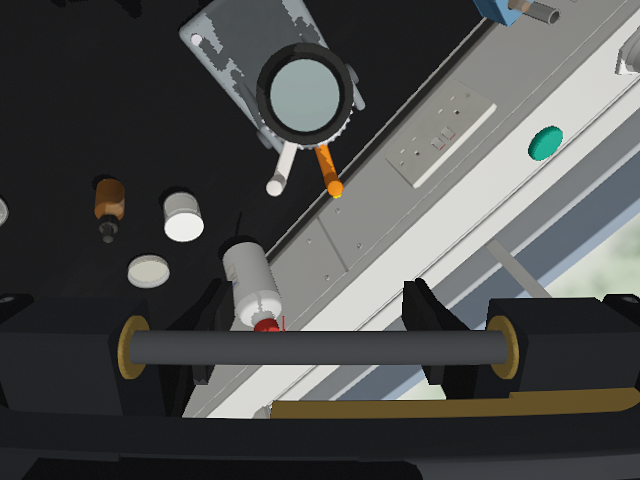

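move_arm([
  [[-0.65, 0.16, 0.98, 0, 0, 0, 0.92], [-0.65, 0.16, 0.98, 0, 0, 0, 0.92], [-0.65, 0.16, 0.98, 0, 0, 0, 0.92], [-0.65, 0.16, 0.98, 0, 0, 0, 0.92], [-0.65, 0.16, 0.98, 0, 0, 0, 0.92], [-0.65, 0.16, 0.98, 0, 0, 0, 0.92], [-0.65, 0.16, 0.98, 0, 0, 0, 0.92], [-0.65, 0.16, 0.98, 0, 0, 0, 0.92], [-0.65, 0.16, 0.98, 0, 0, 0, 0.92], [-0.65, 0.16, 0.98, 0, 0, 0, 0.92], [-0.65, 0.16, 0.98, 0, 0, 0, 0.92], [-0.65, 0.16, 0.98, 0, 0, 0, 0.92], [-0.65, 0.16, 0.98, 0, 0, 0, 0.92], [-0.65, 0.16, 0.98, 0, 0, 0, 0.92], [-0.65, 0.16, 0.98, 0, 0, 0, 0.92], [-0.65, 0.16, 0.98, 0, 0, 0, 0.92], [-0.65, 0.16, 0.98, 0, 0, 0, 0.92], [0, 0, 0, 0, 0, 0, 0.92]],
])

```text
time_s: 5.35
tcp_pos: [0.4377, -0.0736, 0.4171]
ee_rot: [[0.548, -0.778, -0.308], [-0.152, -0.454, 0.878], [-0.823, -0.434, -0.367]]
wrist_force: [-0.3, 0.7, 0.8]
gripper_width: 0.922
```

```bash
cat >> h.py <<'E'
def ftool(*a,**k):
    p,R=tool(*a,**k); return p,R*np.array([1,-1,-1])
E
python3 - <<'E'
from h import *
st()
p,R=ftool(-.63,.065,.155,F0); delta(p,R)
c=viewer.camera_params("wrist"); p,d=viewer.capture("wrist"); np.savez("w2.npz",p=p,d=d,pose=c["pose"])
cv2.imwrite("pics/w2.png",p[:,:,::-1])
E
```

```text
t 5.35 tcp [ 0.4377 -0.0736  0.4171] F [-0.3  0.7  0.8] M [ 0.28  1.3  -0.02] g 0.9217 80.2 J [ 20. -14. -38.  30. -41. -13.]
rot/8 [-0.957  0.219  1.407] shift/60 [ 0.272  0.514 -0.887] mm [ 16.3  30.8 -53.2]
```

View pics/w2.png

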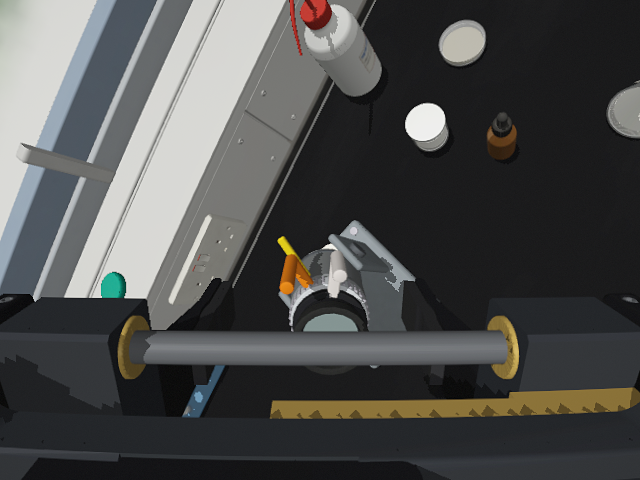

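move_arm([
  [[-0.48, 0.11, 0.7, 0.14, 0.26, -0.3, 0.92], [-0.48, 0.11, 0.7, 0.14, 0.26, -0.4, 0.92], [0, 0, 0, 0, 0, -0.2, 0.92], [0, 0, 0, 0, 0, 0, 0.92]],
])

```text
time_s: 5.9
tcp_pos: [0.4539, -0.0422, 0.3629]
ee_rot: [[0.555, -0.683, -0.476], [-0.154, -0.646, 0.748], [-0.818, -0.342, -0.463]]
wrist_force: [0.3, -0.4, 0.3]
gripper_width: 0.924
```

```bash
cat >> h.py <<'E'
def look(tag,F=F0):
    c=viewer.camera_params("wrist"); p,d=viewer.capture("wrist"); np.savez(tag+".npz",p=p,d=d,pose=c["pose"])
    W=cloud(d,c); a=w2a(W.reshape(-1,3),F).reshape(W.shape)
    hsv=cv2.cvtColor(p,cv2.COLOR_RGB2HSV).astype(int); k=d>0
    masks=dict(ye=(hsv[...,1]>150)&(hsv[...,0]>=20)&(hsv[...,0]<33),orr=(hsv[...,1]>150)&(hsv[...,0]>5)&(hsv[...,0]<19),wh=(hsv[...,1]<40)&(hsv[...,2]>150))
    for nm,q in masks.items():
        s=k&q&(a[...,1]>.055)&(a[...,1]<.092)&(a[...,2]>(-.02 if nm=="ye" else .034))&(a[...,2]<.085)
        if s.sum()>5:
            q=(W[s]-F[1])@F[0]-AP
            print(nm,s.sum(),"med",np.median(a[s],0).round(3),"phi 3-97%",np.percentile(a[s][:,0],[3,50,97]).round(3),"h",np.percentile(a[s][:,2],[2,98]).round(3))
    im=p[:,:,::-1].copy()
    def draw(X,col):
        cv2.polylines(im,[proj(X,c).astype(int).reshape(-1,1,2)],False,col,1)
    th=np.linspace(0,6.28,40)
    draw([a2w(x,.035,.06,F) for x in th],(255,0,255)); draw([a2w(-.3,.039,-.007,F),a2w(-.3,.089,-.007,F)],(255,0,0))
    draw([a2w(-.3,.068,.024,F),a2w(-.3,.068,.072,F)],(0,255,0))
    cv2.imwrite(f"pics/{tag}.png",im)
E
python3 - <<'E'
from h import *
st()
p,R=ftool(-.63,.065,.155,F0); delta(p,R); look("w3")
E
```

```text
t 5.9 tcp [ 0.4539 -0.0422  0.3629] F [ 0.3 -0.4  0.3] M [ 0.27  1.23 -0.02] g 0.9244 80.4 J [ 21. -11. -46.  41. -32. -14.]
rot/8 [-0.018  0.023  0.031] shift/60 [ 0.004 -0.009  0.016] mm [ 0.2 -0.6  0.9]
ye 227 med [-0.324  0.079 -0.005] phi 3-97% [-0.37  -0.324 -0.272] h [-0.008 -0.002]
orr 518 med [-0.354  0.071  0.068] phi 3-97% [-0.414 -0.354 -0.265] h [0.035 0.072]
wh 459 med [-0.945  0.071  0.07 ] phi 3-97% [-1.034 -0.945 -0.893] h [0.036 0.072]
```

View pics/w3.png

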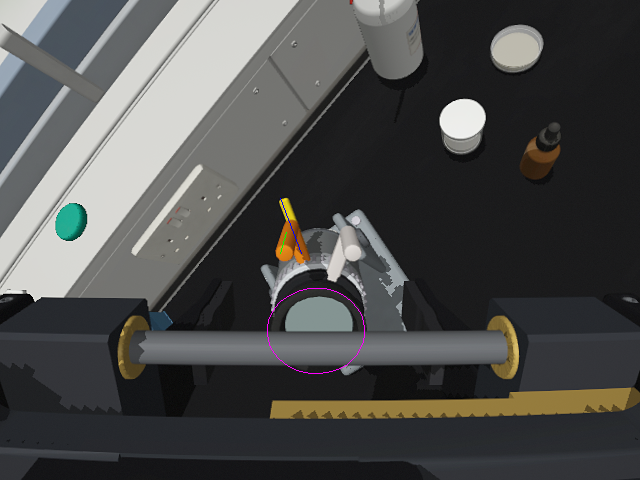

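```bash
python3 - <<'E'
from h import *
z=np.load("w3.npz"); c=viewer.camera_params("wrist"); c["pose"]=z["pose"]
W=cloud(z["d"],c); a=w2a(W.reshape(-1,3),F0).reshape(W.shape); p=z["p"]
hsv=cv2.cvtColor(p,cv2.COLOR_RGB2HSV).astype(int)
for nm,q in dict(orr=(hsv[...,1]>120)&(hsv[...,0]>3)&(hsv[...,0]<22),wh=(hsv[...,1]<60)&(hsv[...,2]>100)).items():
    s=q&(a[...,1]>.055)&(a[...,1]<.085)&(a[...,2]>.067)&(a[...,2]<.078)
    X=(W[s]-F0[1])@F0[0]-AP; uv=np.stack([X@U,X@L],1).astype(np.float32)*1000
    (cx,cy),rr=cv2.minEnclosingCircle(uv); print(nm,s.sum(),"mec",cx,cy,rr,"phi",np.arctan2(cy,cx),"r",np.hypot(cx,cy),"h",np.median(X@A),"meanphi",np.arctan2(*uv.mean(0)[::-1]))
E
```

```text
orr 271 mec 64.34696197509766 -22.142152786254883 5.906836032867432 phi -0.33141410253240094 r 68.05002898922615 h 0.07107378576641563 meanphi -0.33718228
wh 268 mec 38.75356674194336 -57.18857955932617 5.8641180992126465 phi -0.9752316584292288 r 69.08236075320268 h 0.07105450811713843 meanphi -0.9693111
```

move_arm([
  [[0, 0, 0.02, 0.23, -0.065, -0.33, 0.92], [0, 0, 0, 0.23, -0.065, -0.33, 0.92], [0, 0, 0, 0, 0, 0, 0.92]],
])

```text
time_s: 6.32
tcp_pos: [0.4836, -0.0498, 0.3276]
ee_rot: [[0.563, -0.679, -0.472], [-0.15, -0.645, 0.749], [-0.813, -0.351, -0.465]]
wrist_force: [-0.5, -0.3, -0.1]
gripper_width: 0.921
```

```bash
python3 - <<'E'
from h import *
st()
p,R=ftool(-.63,.065,.055,F0); delta(p,R); 
E
```

```text
t 6.33 tcp [ 0.4836 -0.0498  0.3276] F [-0.5 -0.3 -0.1] M [ 0.28  1.36 -0.02] g 0.9208 80.1 J [ 15.  -6. -49.  50. -22. -20.]
rot/8 [-0.047  0.094  0.024] shift/60 [ 0.429 -0.138 -0.762] mm [ 25.7  -8.3 -45.7]
```

```bash
cat >> h.py <<'E'
def gtool(m,rad,h,F,tilt=15,t=0.):
    p,R=ftool(m,rad,h,F); g=p+.051*R[:,0]; R=R@Ro.from_euler('y',-tilt,degrees=True).as_matrix()
    y=-R[:,1]  # ccw tangent
    return g-.051*R[:,0]+t*y,R
E
python3 - <<'E'
from h import *
p,R=gtool(-.65,.065,.105,F0); delta(p,R);print(R) 
p,R=gtool(-.65,.065,.057,F0); delta(p,R); 
E
```

```text
rot/8 [1.317 1.271 0.563] shift/60 [ 0.072 -0.195 -0.01 ] mm [  4.3 -11.7  -0.6]
[[ 0.41309994 -0.690454   -0.5938196 ]
 [ 0.04798272 -0.63464992  0.77130871]
 [-0.90942075 -0.34712066 -0.22904398]]
rot/8 [1.317 1.271 0.563] shift/60 [ 0.514 -0.318 -0.665] mm [ 30.8 -19.1 -39.9]
```

move_arm([
  [[0.66, 0.64, 0.28, 0.04, -0.1, 0, 0.92], [0.66, 0.64, 0.28, 0.04, -0.1, 0, 0.92], [0, 0, 0, 0, 0, 0, 0.92]],
])

```text
time_s: 6.7
tcp_pos: [0.4893, -0.0695, 0.3362]
ee_rot: [[0.474, -0.699, -0.535], [-0.05, -0.628, 0.777], [-0.879, -0.341, -0.333]]
wrist_force: [0.7, 0.7, -0.1]
gripper_width: 0.919
```

```bash
python3 - <<'E'
from h import *
st()
p,R=gtool(-.65,.065,.058,F0); delta(p,R); look("w4")
E
```

```text
t 6.7 tcp [ 0.4893 -0.0695  0.3362] F [ 0.7  0.7 -0.1] M [0.04 1.02 0.01] g 0.9193 80.0 J [ 15.  -4. -35.  18. -33.  10.]
rot/8 [0.603 0.49  0.367] shift/60 [ 0.41   0.013 -0.793] mm [ 24.6   0.8 -47.6]
ye 373 med [-0.334  0.078 -0.005] phi 3-97% [-0.391 -0.334 -0.276] h [-0.008  0.006]
orr 951 med [-0.359  0.072  0.062] phi 3-97% [-0.416 -0.359 -0.273] h [0.035 0.072]
wh 825 med [-0.943  0.072  0.063] phi 3-97% [-1.03  -0.943 -0.894] h [0.035 0.072]
```

View pics/w4.png

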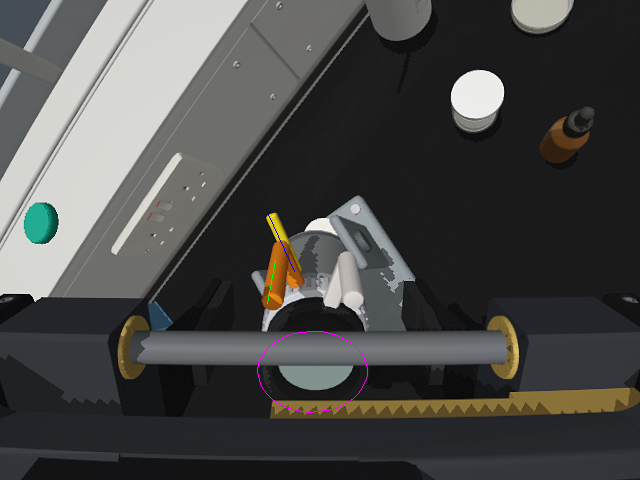

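move_arm([
  [[0.3, 0.25, 0.18, 0.1, 0, -0.2, 0.92], [0.3, 0.25, 0.18, 0.1, 0, -0.2, 0.92], [0.1, 0.1, 0.05, 0.1, 0, -0.2, 0.92], [0, 0, 0, 0.1, 0, -0.2, 0.92], [0, 0, 0, 0, 0, 0, 0.92]],
])

```text
time_s: 7.38
tcp_pos: [0.5096, -0.0708, 0.2877]
ee_rot: [[0.398, -0.689, -0.606], [0.054, -0.642, 0.765], [-0.916, -0.337, -0.218]]
wrist_force: [-0.1, -0.2, 0.1]
gripper_width: 0.922
```

```bash
python3 - <<'E'
from h import *
st()
p,R=gtool(-.65,.065,.058,F0); delta(p,R); look("w5")
E
```

```text
t 7.38 tcp [ 0.5096 -0.0708  0.2877] F [-0.1 -0.2  0.1] M [-0.12  1.    0.02] g 0.9223 80.2 J [ 11.   3. -29.   2. -34.  28.]
rot/8 [-0.013 -0.116 -0.081] shift/60 [0.072 0.034 0.014] mm [4.3 2.  0.8]
ye 653 med [-0.339  0.077 -0.005] phi 3-97% [-0.39  -0.339 -0.279] h [-0.008 -0.003]
orr 1565 med [-0.372  0.072  0.055] phi 3-97% [-0.419 -0.372 -0.283] h [0.035 0.071]
wh 804 med [-0.935  0.073  0.047] phi 3-97% [-0.996 -0.935 -0.894] h [0.035 0.071]
```

View pics/w5.png

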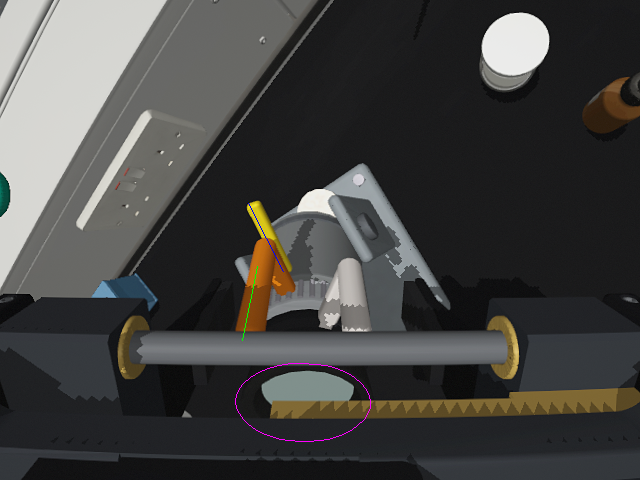

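```bash
cat >> h.py <<'E'
def rows(targets,g):
    s=r.sense(); P,Rr=s["tcp_pos"],s["ee_rot"]
    for p,R in targets:
        w=Ro.from_matrix(R@Rr.T).as_rotvec(degrees=True)/8; d=(p-P)/.06
        print([float(x) for x in np.r_[w,d].round(3)]+[g]); P,Rr=p,R
E
python3 - <<'E'
from h import *
rows([gtool(m,.065,.058,F0) for m in (-.65,-.58,-.51,-.44,-.37,-.30,-.23)],.76)
E
```

```text
[-0.015, -0.107, -0.083, 0.07, 0.032, 0.002, 0.76]
[-0.277, 0.077, 0.411, 0.061, 0.06, 0.03, 0.76]
[-0.277, 0.077, 0.411, 0.058, 0.065, 0.027, 0.76]
[-0.277, 0.077, 0.411, 0.055, 0.069, 0.024, 0.76]
[-0.277, 0.077, 0.411, 0.051, 0.073, 0.021, 0.76]
[-0.277, 0.077, 0.411, 0.047, 0.076, 0.017, 0.76]
[-0.277, 0.077, 0.411, 0.042, 0.08, 0.014, 0.76]
```

move_arm([
  [[0, -0.1, -0.08, 0.07, 0.03, 0.002, 0.76], [0, 0, 0, 0, 0, 0, 0.76], [-0.277, 0.077, 0.411, 0.061, 0.06, 0.03, 0.76], [-0.277, 0.077, 0.411, 0.058, 0.065, 0.027, 0.76], [-0.277, 0.077, 0.411, 0.055, 0.07, 0.024, 0.76], [-0.277, 0.077, 0.411, 0.05, 0.073, 0.02, 0.76], [0, 0, 0, 0, 0, 0, 0.76]],
])

```text
time_s: 8.3
tcp_pos: [0.5271, -0.0521, 0.2958]
ee_rot: [[0.364, -0.522, -0.771], [-0.01, -0.83, 0.558], [-0.931, -0.196, -0.308]]
wrist_force: [-0.2, -1.2, -0.1]
gripper_width: 0.756
```

```bash
python3 - <<'E'
from h import *
st(); look("w6")
rows([gtool(m,.065,.058,F0) for m in (-.37,-.30,-.23,-.16,-.09,-.02)],.76)
E
```

```text
t 8.3 tcp [ 0.5271 -0.0521  0.2958] F [-0.2 -1.2 -0.1] M [-0.34  0.88 -0.16] g 0.7562 65.8 J [ 14.   5. -28.  10. -37.  35.]
ye 748 med [-0.323  0.074 -0.005] phi 3-97% [-0.379 -0.323 -0.272] h [-0.008 -0.003]
orr 1525 med [-0.175  0.072  0.055] phi 3-97% [-0.234 -0.175 -0.091] h [0.035 0.071]
wh 944 med [-0.751  0.073  0.049] phi 3-97% [-0.824 -0.751 -0.713] h [0.035 0.062]
[0.075, -0.028, -0.11, 0.006, -0.008, -0.019, 0.76]
[-0.277, 0.077, 0.411, 0.047, 0.076, 0.017, 0.76]
[-0.277, 0.077, 0.411, 0.042, 0.08, 0.014, 0.76]
[-0.277, 0.077, 0.411, 0.038, 0.082, 0.01, 0.76]
[-0.277, 0.077, 0.411, 0.033, 0.085, 0.007, 0.76]
[-0.277, 0.077, 0.411, 0.028, 0.087, 0.003, 0.76]
```

View pics/w6.png

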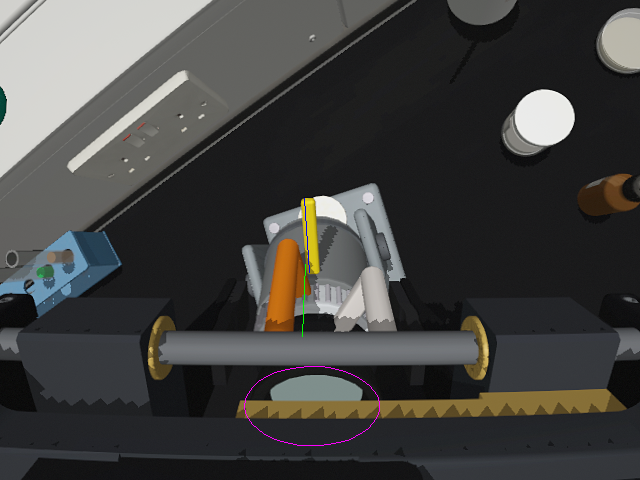

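move_arm([
  [[-0.2, 0.05, 0.3, 0.05, 0.068, 0, 0.76], [-0.277, 0.077, 0.411, 0.042, 0.08, 0.014, 0.76], [-0.277, 0.077, 0.411, 0.038, 0.082, 0.01, 0.76], [-0.277, 0.077, 0.411, 0.033, 0.085, 0.007, 0.76], [0, 0, 0, 0, 0, 0, 0.76]],
])

```text
time_s: 8.98
tcp_pos: [0.5373, -0.0323, 0.2981]
ee_rot: [[0.335, -0.323, -0.885], [-0.074, -0.945, 0.317], [-0.939, -0.041, -0.341]]
wrist_force: [-0.1, -2.4, 0.9]
gripper_width: 0.76
```

```bash
python3 - <<'E'
from h import *
st(); look("w7")
rows([gtool(m,.065,.058,F0) for m in (-.09,-.02,.03)],.76)
E
```

```text
t 8.97 tcp [ 0.5373 -0.0323  0.2981] F [-0.1 -2.4  0.9] M [-0.51  0.83 -0.15] g 0.7598 66.1 J [ 18.   6. -28.  16. -39.  42.]
ye 761 med [-0.314  0.073 -0.005] phi 3-97% [-0.373 -0.314 -0.265] h [-0.007 -0.004]
orr 1463 med [0.12  0.072 0.055] phi 3-97% [0.062 0.12  0.203] h [0.035 0.07 ]
wh 1020 med [-0.467  0.073  0.05 ] phi 3-97% [-0.545 -0.467 -0.425] h [0.035 0.063]
[0.069, -0.019, -0.1, -0.005, -0.017, -0.009, 0.76]
[-0.277, 0.077, 0.411, 0.028, 0.087, 0.003, 0.76]
[-0.198, 0.055, 0.293, 0.017, 0.063, -0.0, 0.76]
```

View pics/w7.png

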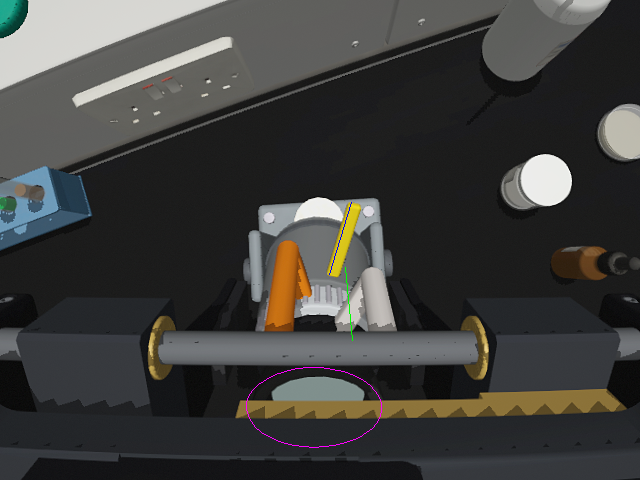

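```bash
cat >> h.py <<'E'
from scipy.optimize import least_squares
def fit(n,F=F0,tag=None):
    c=viewer.camera_params(n); p,d=viewer.capture(n)
    W=cloud(d,c); a=w2a(W.reshape(-1,3),F).reshape(W.shape); Q=(W-F[1])@F[0]-AP
    hsv=cv2.cvtColor(p,cv2.COLOR_RGB2HSV).astype(int); k=d>0; out={}
    masks=dict(ye=(hsv[...,1]>120)&(hsv[...,0]>=20)&(hsv[...,0]<33)&(hsv[...,2]>80),orr=(hsv[...,1]>120)&(hsv[...,0]>3)&(hsv[...,0]<19)&(hsv[...,2]>80),wh=(hsv[...,1]<50)&(hsv[...,2]>90)&(abs(a[...,0]+.4)<.8))
    for nm,q in masks.items():
        lo,hi=((-.012,-.001) if nm=="ye" else (.036,.069))
        s=k&q&(a[...,1]>(.06))&(a[...,1]<.09)&(a[...,2]>lo)&(a[...,2]<hi)
        if s.sum()<15: continue
        u=np.stack([Q[s]@U,Q[s]@L],1)*1000
        if nm=="ye":
            ph=a[s][:,0]; m=(np.percentile(ph,4)+np.percentile(ph,96))/2; out[nm]=m; print(n,"tab",round(m,3),"n",s.sum())
        else:
            m=np.median(u,0); m=m/np.linalg.norm(m)*68
            f=least_squares(lambda x:np.hypot(*(u-x).T)-6,m,loss="soft_l1",f_scale=.7)
            f2=least_squares(lambda x:np.hypot(*(u-68*np.array([np.cos(x[0]),np.sin(x[0])])).T)-6,[np.arctan2(m[1],m[0])],loss="soft_l1",f_scale=.7)
            out[nm]=np.arctan2(*f.x[::-1]); print(n,nm,"free phi",round(out[nm],3),"r",round(np.hypot(*f.x),1),"fixed-r phi",round(f2.x[0],3),"n",s.sum(),"res",np.abs(f.fun).mean().round(2))
    if tag: cv2.imwrite(f"pics/{tag}_{n}.png",p[:,:,::-1])
    return out
E
python3 - <<'E'
from h import *
for n in("wrist","side","top"): fit(n,tag="a")
E
```

```text
wrist tab -0.317 n 670
wrist orr free phi 0.148 r 66.8 fixed-r phi 0.157 n 1343 res 0.28
wrist wh free phi -0.511 r 68.0 fixed-r phi -0.511 n 1272 res 0.43
side tab -0.321 n 63
side orr free phi 0.154 r 68.5 fixed-r phi 0.153 n 125 res 1.32
side wh free phi -0.553 r 75.8 fixed-r phi -0.507 n 15 res 2.19
top tab -0.298 n 47
```

```bash
python3 - <<'E'
from h import *
rows([gtool(m,.065,.058,F0) for m in (-.05,0.,.05)],.76)
E
```

```text
[-0.098, 0.028, 0.145, 0.014, 0.037, -0.008, 0.76]
[-0.198, 0.055, 0.293, 0.019, 0.062, 0.001, 0.76]
[-0.198, 0.055, 0.293, 0.016, 0.063, -0.001, 0.76]
```

move_arm([
  [[-0.1, 0.028, 0.145, 0.014, 0.037, -0.008, 0.76], [-0.198, 0.055, 0.293, 0.019, 0.062, 0.001, 0.76], [-0.198, 0.055, 0.293, 0.016, 0.063, 0, 0.76], [0, 0, 0, 0, 0, 0, 0.76]],
])

```text
time_s: 9.68
tcp_pos: [0.5398, -0.0229, 0.2977]
ee_rot: [[0.325, -0.222, -0.919], [-0.108, -0.975, 0.197], [-0.94, 0.035, -0.34]]
wrist_force: [-0.3, -1.5, 0.2]
gripper_width: 0.759
```

```bash
python3 - <<'E'
from h import *
st();fit("wrist",tag="b")
delta(*gtool(.05,.065,.058,F0))
rows([gtool(m,.065,.058,F0) for m in (.10,.12)],.76)
E
```

```text
t 9.68 tcp [ 0.5398 -0.0229  0.2977] F [-0.3 -1.5  0.2] M [-0.33  0.78 -0.12] g 0.7589 66.0 J [ 19.   6. -29.  19. -40.  45.]
wrist tab -0.313 n 673
wrist orr free phi 0.271 r 66.7 fixed-r phi 0.281 n 1361 res 0.29
wrist wh free phi -0.389 r 67.7 fixed-r phi -0.391 n 1290 res 0.74
rot/8 [ 0.039 -0.014 -0.039] shift/60 [ 0.005  0.002 -0.001] mm [ 0.3  0.1 -0.1]
[-0.158, 0.041, 0.254, 0.018, 0.066, -0.004, 0.76]
[-0.079, 0.022, 0.117, 0.005, 0.026, -0.002, 0.76]
```

View pics/b_wrist.png

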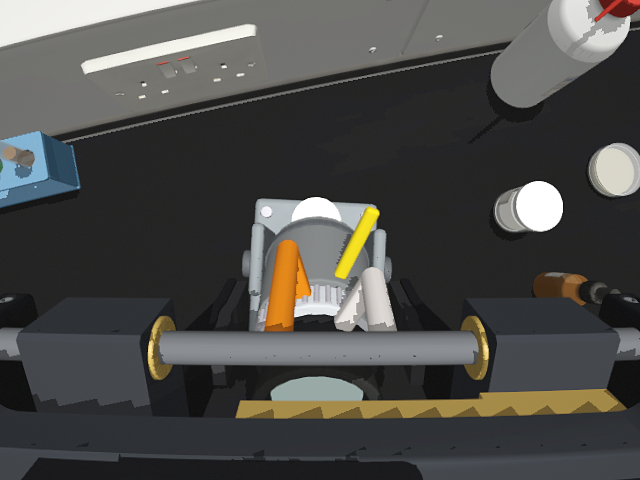

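move_arm([
  [[-0.2, 0.055, 0.293, 0.016, 0.064, -0.002, 0.76], [-0.06, 0.015, 0.09, 0.004, 0.019, -0.001, 0.76], [0, 0, 0, 0, 0, 0, 0.76]],
])

```text
time_s: 10.1
tcp_pos: [0.541, -0.0177, 0.2975]
ee_rot: [[0.321, -0.166, -0.932], [-0.125, -0.983, 0.132], [-0.939, 0.075, -0.337]]
wrist_force: [-0.2, -1.9, 0.9]
gripper_width: 0.758
```

```bash
python3 - <<'E'
from h import *
st()
for n in("wrist","side","top"): fit(n,tag="c")
delta(*gtool(.115,.065,.058,F0))
a=cv2.imread("pics/c_side.png")[180:280,270:390];b=cv2.imread("pics/c_top.png")[180:280,260:380]
cv2.imwrite("pics/c2.png",np.vstack([cv2.resize(x,None,fx=5.5,fy=3*1,interpolation=cv2.INTER_CUBIC) if 0 else cv2.resize(x,(360,300),interpolation=cv2.INTER_CUBIC) for x in(a,b)]))
E
```

```text
t 10.1 tcp [ 0.541  -0.0177  0.2975] F [-0.2 -1.9  0.9] M [-0.39  0.87 -0.22] g 0.7575 65.9 J [ 20.   7. -29.  21. -41.  47.]
wrist tab -0.311 n 674
wrist orr free phi 0.341 r 66.6 fixed-r phi 0.351 n 1360 res 0.28
wrist wh free phi -0.321 r 67.6 fixed-r phi -0.323 n 1272 res 0.29
side tab -0.315 n 59
side orr free phi 0.344 r 68.5 fixed-r phi 0.343 n 102 res 1.06
top tab -0.292 n 24
top wh free phi -0.299 r 67.1 fixed-r phi -0.305 n 29 res 0.53
rot/8 [ 0.057 -0.019 -0.061] shift/60 [ 0.003 -0.001 -0.   ] mm [ 0.2 -0.1 -0. ]
```

View pics/c2.png

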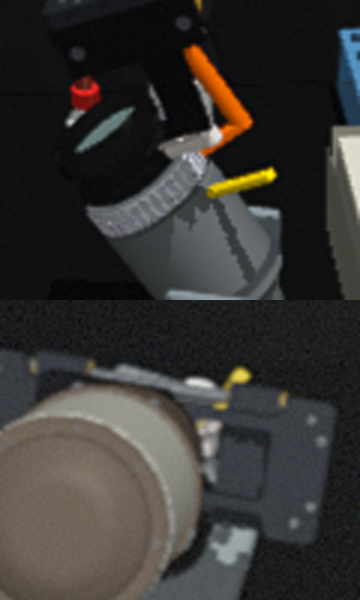

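View pics/c_wrist.png

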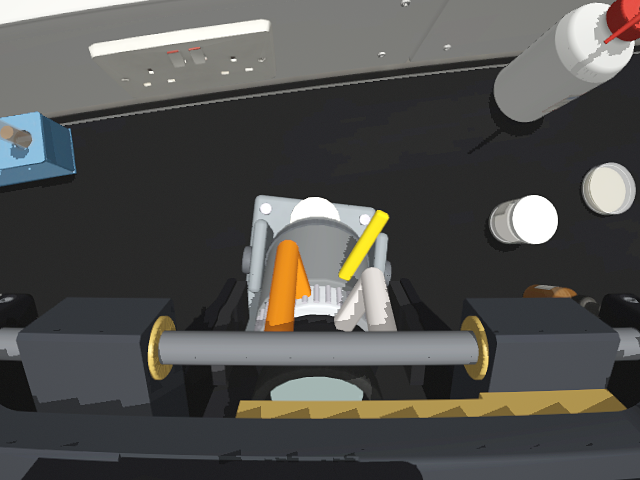

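```bash
cat >> h.py <<'E'
def aface(P0,y0):
    s=st(); print("A face drift mm (ccw+):",round(((s["tcp_pos"]-P0)@y0-(s["gripper_width"]-.758)*.087/2)*1000,2)); 
E
cat > k.py <<'E'
from h import *
P0=np.array([0.541,-0.0177,0.2975]); y0=np.array([.166,.983,-.075])
R0=np.array([[0.321, -0.166, -0.932], [-0.125, -0.983, 0.132], [-0.939, 0.075, -0.337]])
aface(P0,y0)
s=r.sense(); print("rot",(Ro.from_matrix(R0@s["ee_rot"].T).as_rotvec(degrees=True)/8).round(3),"perp",(((P0-s["tcp_pos"])-((P0-s["tcp_pos"])@y0)*y0)/.06).round(3))
E
python3 k.py
```

```text
t 10.25 tcp [ 0.541  -0.0178  0.2974] F [-1.6 -1.   1.1] M [-0.13  0.87 -0.12] g 0.7612 66.2 J [ 20.   7. -29.  21. -41.  47.]
A face drift mm (ccw+): -0.23
rot [-0.003  0.003  0.002] perp [0.    0.    0.001]
```

move_arm([
  [[0, 0, 0, -0.002, -0.011, 0.001, 0.745], [0, 0, 0, -0.002, -0.011, 0.001, 0.73], [0, 0, 0, -0.002, -0.011, 0.001, 0.715], [0, 0, 0, -0.002, -0.011, 0.001, 0.7], [0, 0, 0, -0.002, -0.011, 0.001, 0.685], [0, 0, 0, 0, 0, 0, 0.685]],
])

```text
time_s: 11.0
tcp_pos: [0.5406, -0.021, 0.2977]
ee_rot: [[0.323, -0.166, -0.932], [-0.124, -0.983, 0.133], [-0.938, 0.073, -0.338]]
wrist_force: [0.0, -1.2, 0.1]
gripper_width: 0.685
```

```bash
python3 k.py; python3 -c "
from h import *
fit('wrist')"
```

```text
t 11.0 tcp [ 0.5406 -0.021   0.2977] F [ 0.  -1.2  0.1] M [-0.26  0.91 -0.14] g 0.685 59.6 J [ 20.   7. -29.  20. -40.  47.]
A face drift mm (ccw+): -0.17
rot [-0.013  0.01   0.001] perp [-0.002  0.     0.001]
wrist tab -0.312 n 671
wrist orr free phi 0.341 r 66.6 fixed-r phi 0.351 n 1358 res 0.29
wrist wh free phi -0.321 r 67.6 fixed-r phi -0.323 n 1260 res 0.29
```

move_arm([
  [[0, 0, 0, -0.002, -0.011, 0.001, 0.67], [0, 0, 0, -0.002, -0.011, 0.001, 0.655], [0, 0, 0, -0.002, -0.011, 0.001, 0.64], [0, 0, 0, -0.002, -0.011, 0.001, 0.625], [0, 0, 0, -0.002, -0.011, 0.001, 0.61], [0, 0, 0, -0.002, -0.011, 0.001, 0.595], [0, 0, 0, 0, 0, 0, 0.595]],
])

```text
time_s: 11.92
tcp_pos: [0.5405, -0.0243, 0.2983]
ee_rot: [[0.325, -0.166, -0.931], [-0.121, -0.984, 0.133], [-0.938, 0.07, -0.34]]
wrist_force: [-0.5, 0.9, 0.3]
gripper_width: 0.598
```

```bash
python3 k.py; python3 -c "
from h import *
fit('wrist')"
```

```text
t 11.93 tcp [ 0.5405 -0.0243  0.2983] F [-0.5  0.9  0.3] M [ 0.17  0.84 -0.1 ] g 0.5983 52.1 J [ 19.   7. -29.  20. -40.  48.]
A face drift mm (ccw+): 0.29
rot [-0.031  0.027  0.   ] perp [-0.01   0.001 -0.005]
wrist tab -0.313 n 665
wrist orr free phi 0.306 r 66.6 fixed-r phi 0.315 n 1386 res 0.3
wrist wh free phi -0.31 r 67.6 fixed-r phi -0.312 n 1231 res 0.3
```

move_arm([
  [[-0.015, 0.013, 0, -0.004, -0.011, 0, 0.58], [-0.015, 0.013, 0, -0.004, -0.011, 0, 0.565], [0, 0, 0, -0.003, -0.011, 0, 0.55], [0, 0, 0, -0.003, -0.011, 0.001, 0.535], [0, 0, 0, -0.002, -0.011, 0.001, 0.52], [0, 0, 0, -0.002, -0.011, 0.001, 0.505], [0, 0, 0, 0, 0, 0, 0.505]],
])

```text
time_s: 12.85
tcp_pos: [0.5409, -0.0277, 0.2994]
ee_rot: [[0.325, -0.165, -0.931], [-0.124, -0.984, 0.131], [-0.937, 0.072, -0.341]]
wrist_force: [1.5, 0.2, -0.3]
gripper_width: 0.509
```

```bash
python3 k.py; python3 -c "
from h import *
fit('wrist')"
```

```text
t 12.85 tcp [ 0.5409 -0.0277  0.2994] F [ 1.5  0.2 -0.3] M [0.31 0.3  0.  ] g 0.5093 44.3 J [ 19.   6. -29.  20. -40.  48.]
A face drift mm (ccw+): 0.8
rot [-0.011  0.031 -0.011] perp [-0.025  0.003 -0.02 ]
wrist tab -0.314 n 659
wrist orr free phi 0.194 r 66.8 fixed-r phi 0.202 n 1375 res 0.29
wrist wh free phi -0.303 r 67.6 fixed-r phi -0.305 n 1191 res 0.43
```

move_arm([
  [[0, 0.01, 0, -0.007, -0.015, -0.003, 0.49], [0, 0.01, 0, -0.007, -0.015, -0.003, 0.475], [0, 0, 0, -0.007, -0.014, -0.003, 0.46], [0, 0, 0, -0.006, -0.013, -0.002, 0.445], [0, 0, 0, -0.006, -0.012, -0.002, 0.43], [0, 0, 0, -0.006, -0.012, -0.002, 0.415], [0, 0, 0, 0, 0, 0, 0.415]],
])

```text
time_s: 13.78
tcp_pos: [0.5402, -0.0318, 0.2999]
ee_rot: [[0.328, -0.162, -0.931], [-0.121, -0.984, 0.129], [-0.937, 0.07, -0.343]]
wrist_force: [2.9, 1.2, -1.2]
gripper_width: 0.416
```

```bash
python3 k.py; python3 -c "
from h import *
fit('wrist',tag='e')"
```

```text
t 13.78 tcp [ 0.5402 -0.0318  0.2999] F [ 2.9  1.2 -1.2] M [0.43 0.03 0.1 ] g 0.4158 36.2 J [ 19.   6. -29.  20. -40.  49.]
A face drift mm (ccw+): 0.76
rot [-0.023  0.05  -0.03 ] perp [-0.026  0.003 -0.023]
wrist tab -0.313 n 655
wrist orr free phi 0.077 r 66.9 fixed-r phi 0.079 n 1358 res 0.28
wrist wh free phi -0.302 r 67.6 fixed-r phi -0.304 n 1189 res 0.75
```

View pics/e_wrist.png

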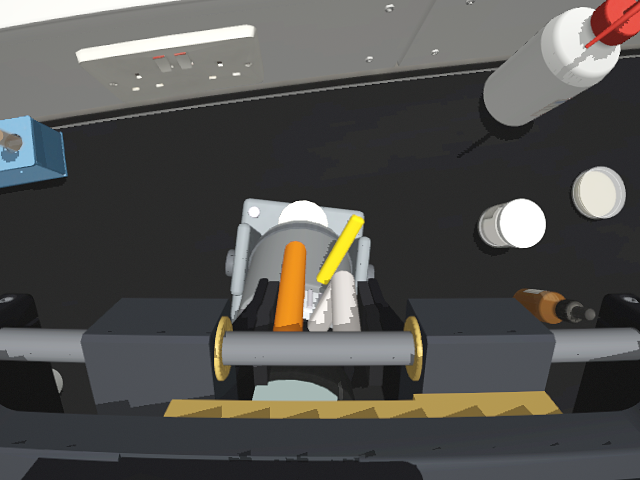

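move_arm([
  [[0, 0.01, 0, -0.007, -0.015, -0.002, 0.4], [0, 0.01, 0, -0.007, -0.015, -0.002, 0.385], [0, 0, 0, -0.006, -0.013, -0.002, 0.37], [0, 0, 0, -0.006, -0.013, -0.002, 0.355], [0, 0, 0, -0.005, -0.012, -0.001, 0.345], [0, 0, 0, 0, 0, 0, 0.345]],
])

```text
time_s: 14.58
tcp_pos: [0.539, -0.0359, 0.2999]
ee_rot: [[0.328, -0.161, -0.931], [-0.121, -0.984, 0.128], [-0.937, 0.07, -0.342]]
wrist_force: [3.3, 0.3, 0.4]
gripper_width: 0.344
```

```bash
python3 k.py; python3 -c "
from h import *
fit('wrist',tag='f')"
```

```text
t 14.57 tcp [ 0.539  -0.0359  0.2999] F [3.3 0.3 0.4] M [ 0.4  -0.24  0.22] g 0.3439 29.9 J [ 18.   6. -29.  20. -40.  50.]
A face drift mm (ccw+): -0.39
rot [-0.025  0.043 -0.037] perp [-0.017  0.002 -0.018]
wrist tab -0.314 n 646
wrist orr free phi -0.034 r 67.1 fixed-r phi -0.036 n 1359 res 0.29
wrist wh free phi -0.322 r 67.6 fixed-r phi -0.323 n 1228 res 1.0
```

move_arm([
  [[0, 0, 0, 0, 0, 0, 0.33], [0, 0, 0, -0.003, -0.006, 0, 0.32], [0, 0, 0, -0.003, -0.006, 0, 0.31], [0, 0, 0, 0, 0, 0, 0.31]],
])

```text
time_s: 15.12
tcp_pos: [0.5386, -0.0372, 0.3]
ee_rot: [[0.327, -0.161, -0.931], [-0.122, -0.984, 0.128], [-0.937, 0.071, -0.342]]
wrist_force: [4.8, -0.7, 0.0]
gripper_width: 0.312
```

```bash
python3 k.py; python3 -c "
from h import *
fit('wrist',tag='g')"
```

```text
t 15.12 tcp [ 0.5386 -0.0372  0.3   ] F [ 4.8 -0.7  0. ] M [ 0.06 -0.37  0.16] g 0.3124 27.2 J [ 18.   6. -29.  20. -40.  50.]
A face drift mm (ccw+): -0.4
rot [-0.016  0.04  -0.037] perp [-0.015  0.001 -0.016]
wrist tab -0.314 n 652
wrist orr free phi -0.073 r 67.1 fixed-r phi -0.076 n 1334 res 0.28
wrist wh free phi -0.324 r 67.6 fixed-r phi -0.326 n 1219 res 1.04
```

move_arm([
  [[0, 0, 0, 0, 0, 0, 0.3], [0, 0, 0, 0, 0, 0, 0.29], [0, 0, 0, -0.002, -0.004, 0, 0.28], [0, 0, 0, 0, 0, 0, 0.27], [0, 0, 0, 0, 0, 0, 0.27]],
])

```text
time_s: 15.8
tcp_pos: [0.5384, -0.0377, 0.2999]
ee_rot: [[0.327, -0.161, -0.931], [-0.122, -0.984, 0.127], [-0.937, 0.072, -0.341]]
wrist_force: [4.5, -0.6, -0.8]
gripper_width: 0.299
```

```bash
python3 k.py; python3 -c "
from h import *
fit('wrist',tag='h')"
```

```text
t 15.8 tcp [ 0.5384 -0.0377  0.2999] F [ 4.5 -0.6 -0.8] M [-0.01 -0.5   0.13] g 0.2992 26.0 J [ 18.   6. -29.  20. -40.  50.]
A face drift mm (ccw+): -0.35
rot [-0.01   0.037 -0.04 ] perp [-0.013  0.001 -0.015]
wrist tab -0.315 n 648
wrist orr free phi -0.082 r 67.2 fixed-r phi -0.085 n 1306 res 0.29
wrist wh free phi -0.328 r 67.6 fixed-r phi -0.33 n 1191 res 1.13
```

move_arm([
  [[0, 0, 0, 0, 0, 0, 0.2], [0, 0, 0, 0, 0, 0, 0.1], [0, 0, 0, 0, 0, 0, 0], [0, 0, 0, 0, 0, 0, 0]],
])

```text
time_s: 16.35
tcp_pos: [0.5385, -0.0377, 0.3]
ee_rot: [[0.327, -0.161, -0.931], [-0.122, -0.984, 0.127], [-0.937, 0.072, -0.341]]
wrist_force: [4.6, -0.4, -0.8]
gripper_width: 0.302
```

```bash
python3 k.py; python3 -c "
from h import *
for n in ('wrist','side','top'): fit(n,tag='i')
a=cv2.imread('pics/i_side.png')[180:280,270:390];b=cv2.imread('pics/i_wrist.png')[200:350,200:420]
cv2.imwrite('pics/i2.png',np.hstack([cv2.resize(x,(400,330),interpolation=cv2.INTER_CUBIC) for x in(a,b)]))
"
```

```text
t 16.35 tcp [ 0.5385 -0.0377  0.3   ] F [ 4.6 -0.4 -0.8] M [-0.06 -0.47  0.17] g 0.3016 26.2 J [ 18.   6. -29.  20. -40.  50.]
A face drift mm (ccw+): -0.44
rot [-0.01   0.038 -0.04 ] perp [-0.014  0.001 -0.016]
wrist tab -0.314 n 650
wrist orr free phi -0.082 r 67.2 fixed-r phi -0.086 n 1315 res 0.29
wrist wh free phi -0.328 r 67.6 fixed-r phi -0.33 n 1196 res 1.1
side tab -0.322 n 60
side orr free phi -0.067 r 68.5 fixed-r phi -0.071 n 53 res 2.99
top tab -0.291 n 21
```

View pics/i2.png

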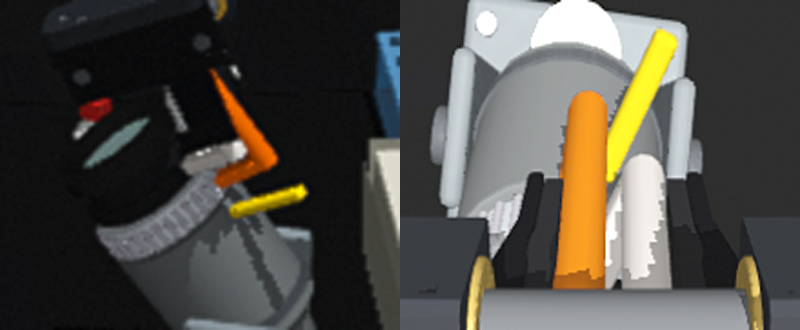

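```bash
cat > t.py <<'E'
from h import *
c=viewer.camera_params("wrist"); p,d=viewer.capture("wrist")
F=F0; W=cloud(d,c); Q=(W-F[1])@F[0]-AP; a=w2a(W.reshape(-1,3),F).reshape(W.shape)
hsv=cv2.cvtColor(p,cv2.COLOR_RGB2HSV).astype(int)
q=(hsv[...,1]>120)&(hsv[...,0]>=20)&(hsv[...,0]<33)&(hsv[...,2]>80)&(abs(a[...,2]+.006)<.006)&(a[...,1]<.095)
e=np.array([np.cos(-.3),np.sin(-.3)]); n=np.array([-e[1],e[0]])
u=np.stack([Q[q]@U,Q[q]@L],1)*1000; lon,lat=u@e,u@n
for lo in range(50,90,6):
    s=(lon>=lo)&(lon<lo+6)
    if s.sum()>20: print("tab lon",lo,"lat",np.percentile(lat[s],[3,97]).round(1),"h",np.median(Q[q][s]@A*1000).round(1),s.sum())
w=(hsv[...,1]<50)&(hsv[...,2]>90)&(a[...,1]>.05)&(a[...,1]<.085)&(a[...,0]>-.6)&(a[...,0]<-.16)
o=(hsv[...,1]>120)&(hsv[...,0]>3)&(hsv[...,0]<19)&(hsv[...,2]>60)&(a[...,1]>.055)&(a[...,1]<.085)
for nm,q in(("wh",w),("or",o)):
  for lo in range(36,72,6):
    s=q&(a[...,2]*1000>=lo)&(a[...,2]*1000<lo+6)
    if s.sum()<20: continue
    u=np.stack([Q[s]@U,Q[s]@L],1)*1000; m=np.median(u,0)
    f=least_squares(lambda x:np.hypot(*(u-x).T)-6,m/np.linalg.norm(m)*68,loss="soft_l1",f_scale=.5).x
    print(nm,"h",lo,"lon",(f@e).round(1),"lat",(f@n).round(2),"n",s.sum(),"latrange",np.percentile(u@n,[2,98]).round(1))
E
python3 t.py
```

```text
tab lon 50 lat [-4.8  2.3] h -4.8 104
tab lon 56 lat [-4.8  2.5] h -4.9 123
tab lon 62 lat [-4.8  2.7] h -4.9 127
tab lon 68 lat [-4.6  2.6] h -4.8 125
tab lon 74 lat [-4.5  2.4] h -4.7 133
tab lon 80 lat [-4.6  2.5] h -4.7 133
tab lon 86 lat [-4.3  2.3] h -5.3 89
wh h 36 lon 67.7 lat -1.97 n 220 latrange [-6.3  4.2]
wh h 42 lon 67.6 lat -1.94 n 212 latrange [-5.7  4.1]
wh h 48 lon 67.6 lat -1.99 n 237 latrange [-5.9  4.1]
wh h 54 lon 67.6 lat -1.97 n 256 latrange [-6.  4.]
wh h 60 lon 67.5 lat -1.98 n 231 latrange [-4.8  4. ]
or h 36 lon 65.6 lat 14.5 n 192 latrange [10.5 20.4]
or h 42 lon 65.6 lat 14.5 n 215 latrange [10.3 20.3]
or h 48 lon 65.6 lat 14.54 n 222 latrange [10.2 20.4]
or h 54 lon 65.6 lat 14.51 n 251 latrange [ 9.7 20.4]
or h 60 lon 65.6 lat 14.53 n 289 latrange [ 9.3 20.4]
or h 66 lon 65.5 lat 14.38 n 202 latrange [11.  20.3]
```

move_arm([
  [[0, 0, 0, 0.002, 0.01, -0.001, 0], [0, 0, 0, 0, 0, 0, 0]],
])

```text
time_s: 16.8
tcp_pos: [0.5385, -0.0377, 0.2999]
ee_rot: [[0.326, -0.161, -0.931], [-0.123, -0.984, 0.127], [-0.937, 0.074, -0.341]]
wrist_force: [4.6, -1.2, -0.6]
gripper_width: 0.306
```

```bash
python3 k.py; python3 t.py | grep -v "h [46]"
```

```text
t 16.8 tcp [ 0.5385 -0.0377  0.2999] F [ 4.6 -1.2 -0.6] M [ 0.09 -0.55  0.22] g 0.3058 26.6 J [ 18.   6. -29.  20. -40.  50.]
A face drift mm (ccw+): -0.57
rot [-0.002  0.034 -0.037] perp [-0.014  0.001 -0.016]
tab lon 50 lat [-4.9  2.4] h -4.8 105
tab lon 56 lat [-4.7  2.5] h -4.8 121
tab lon 62 lat [-4.6  2.6] h -4.7 126
tab lon 68 lat [-4.5  2.4] h -4.8 131
tab lon 74 lat [-4.7  2.4] h -4.8 126
tab lon 80 lat [-4.6  2.5] h -4.8 134
tab lon 86 lat [-4.2  2.2] h -5.4 90
wh h 36 lon 67.7 lat -1.95 n 214 latrange [-6.5  4.2]
wh h 54 lon 67.5 lat -1.97 n 259 latrange [-5.9  4.1]
or h 36 lon 65.6 lat 14.6 n 188 latrange [10.5 20.5]
or h 54 lon 65.5 lat 14.51 n 260 latrange [ 9.7 20.4]
```

move_arm([
  [[0, 0, 0, 0.004, 0.02, -0.001, 0], [0, 0, 0, 0.002, 0.012, -0.001, 0], [0, 0, 0, 0, 0, 0, 0]],
])

```text
time_s: 17.23
tcp_pos: [0.5387, -0.0373, 0.3]
ee_rot: [[0.325, -0.162, -0.932], [-0.127, -0.984, 0.127], [-0.937, 0.077, -0.34]]
wrist_force: [4.9, -0.7, -0.0]
gripper_width: 0.305
```

```bash
python3 k.py; python3 t.py | grep -v "h [46]"
```

```text
t 17.23 tcp [ 0.5387 -0.0373  0.3   ] F [ 4.9 -0.7 -0. ] M [ 0.15 -0.4   0.26] g 0.3052 26.6 J [ 18.   6. -29.  20. -40.  50.]
A face drift mm (ccw+): -0.12
rot [ 0.02   0.024 -0.031] perp [-0.016  0.002 -0.016]
tab lon 50 lat [-4.6  2.5] h -4.7 105
tab lon 56 lat [-4.8  2.5] h -4.8 125
tab lon 62 lat [-4.7  2.6] h -4.8 121
tab lon 68 lat [-4.7  2.5] h -4.8 127
tab lon 74 lat [-4.8  2.5] h -4.7 130
tab lon 80 lat [-4.7  2.4] h -4.7 139
tab lon 86 lat [-4.3  2.1] h -5.4 88
wh h 36 lon 67.7 lat -1.73 n 221 latrange [-6.2  4.4]
wh h 54 lon 67.6 lat -1.77 n 274 latrange [-5.4  4.4]
or h 36 lon 65.5 lat 14.79 n 186 latrange [10.7 20.6]
or h 54 lon 65.5 lat 14.76 n 264 latrange [10.1 20.6]
```

move_arm([
  [[0, 0, 0, 0, 0, 0, 0.36], [0, 0, 0, 0, 0, 0, 0.45], [0, 0, 0, 0, 0, 0, 0.5], [0, 0, 0, 0, 0, 0, 0.5]],
])

```text
time_s: 17.77
tcp_pos: [0.5348, -0.0383, 0.2972]
ee_rot: [[0.314, -0.165, -0.935], [-0.13, -0.983, 0.13], [-0.94, 0.08, -0.33]]
wrist_force: [-0.2, -0.4, 0.1]
gripper_width: 0.491
```

```bash
python3 k.py; python3 t.py | grep -v "h [46]"; python3 -c "
from h import *
print((.06*(A@F0[0].T)*1000/60).round(3))"
```

```text
t 17.77 tcp [ 0.5348 -0.0383  0.2972] F [-0.2 -0.4  0.1] M [0.21 0.86 0.08] g 0.491 42.7 J [ 18.   6. -30.  20. -41.  50.]
A face drift mm (ccw+): -9.66
rot [ 0.034 -0.053 -0.005] perp [ 0.044 -0.005  0.032]
tab lon 50 lat [-5.   2.6] h -4.8 121
tab lon 56 lat [-4.7  2.6] h -4.6 124
tab lon 62 lat [-4.7  2.6] h -4.7 127
tab lon 68 lat [-4.6  2.6] h -4.8 138
tab lon 74 lat [-4.7  2.4] h -4.8 132
tab lon 80 lat [-4.6  2.4] h -4.8 139
tab lon 86 lat [-4.5  2.2] h -5.4 90
wh h 36 lon 67.6 lat -1.7 n 199 latrange [-6.2  4.3]
wh h 54 lon 67.6 lat -1.76 n 282 latrange [-6.5  4.3]
or h 36 lon 65.5 lat 14.99 n 214 latrange [10.  20.9]
or h 54 lon 65.5 lat 14.97 n 263 latrange [10.7 20.9]
[-0.553  0.153  0.819]
```

move_arm([
  [[0, 0, 0, -0.11, 0.03, 0.16, 0.5], [0, 0, 0, -0.22, 0.06, 0.33, 0.5], [0, 0, 0, -0.33, 0.09, 0.49, 0.5], [0, 0, 0, -0.4, 0.11, 0.6, 0.5], [0, 0, 0, -0.4, 0.11, 0.6, 0.5], [0, 0, 0, -0.4, 0.11, 0.6, 0.5], [0, 0, 0, 0, 0, 0, 0.5]],
])

```text
time_s: 18.7
tcp_pos: [0.4161, -0.0081, 0.4727]
ee_rot: [[0.316, -0.165, -0.934], [-0.127, -0.983, 0.131], [-0.94, 0.077, -0.332]]
wrist_force: [-0.5, 0.8, 0.2]
gripper_width: 0.502
```

```bash
python3 - <<'E'
from h import *
st()
for n in ("wrist","side","top"): fit(n,tag="z")
a=cv2.imread('pics/z_side.png')[180:330,250:400];b=cv2.imread('pics/z_top.png')[180:300,260:380]; c=cv2.imread('pics/z_wrist.png')
cv2.imwrite('pics/z2.png',np.hstack([cv2.resize(x,(400,400),interpolation=cv2.INTER_CUBIC) for x in(a,b)]))
E
python3 t.py
```

```text
t 18.7 tcp [ 0.4161 -0.0081  0.4727] F [-0.5  0.8  0.2] M [ 0.21  0.79 -0.02] g 0.5015 43.6 J [ 30. -12. -21.  17. -70.  47.]
wrist tab -0.314 n 200
wrist orr free phi -0.071 r 66.8 fixed-r phi -0.071 n 78 res 0.13
wrist wh free phi -0.323 r 67.4 fixed-r phi -0.325 n 143 res 0.43
side tab -0.323 n 59
side orr free phi -0.057 r 68.5 fixed-r phi -0.061 n 114 res 1.06
side wh free phi -0.305 r 68.9 fixed-r phi -0.31 n 121 res 1.02
top tab -0.298 n 60
top orr free phi -0.054 r 67.3 fixed-r phi -0.056 n 46 res 0.55
top wh free phi -0.307 r 67.1 fixed-r phi -0.312 n 49 res 0.45
tab lon 62 lat [-4.4  2.7] h -4.3 34
tab lon 68 lat [-4.9  2.6] h -4.7 45
tab lon 74 lat [-5.1  2.7] h -4.7 49
tab lon 80 lat [-4.7  2.7] h -4.7 49
tab lon 86 lat [-4.7  2.4] h -5.6 26
wh h 36 lon 67.2 lat -1.58 n 25 latrange [-4.7  4.2]
wh h 42 lon 67.1 lat -1.72 n 27 latrange [-4.6  4.2]
wh h 48 lon 67.1 lat -1.65 n 27 latrange [-5.7  4.2]
wh h 54 lon 67.1 lat -1.65 n 27 latrange [-5.3  4.2]
wh h 60 lon 67.3 lat -1.6 n 24 latrange [-5.8  4.5]
wh h 66 lon 67.3 lat -1.76 n 141 latrange [-6.3  4.3]
```

View pics/z2.png

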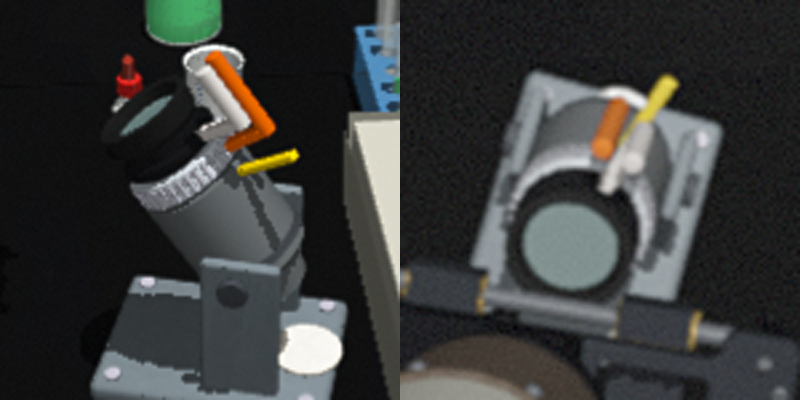

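View pics/z_wrist.png

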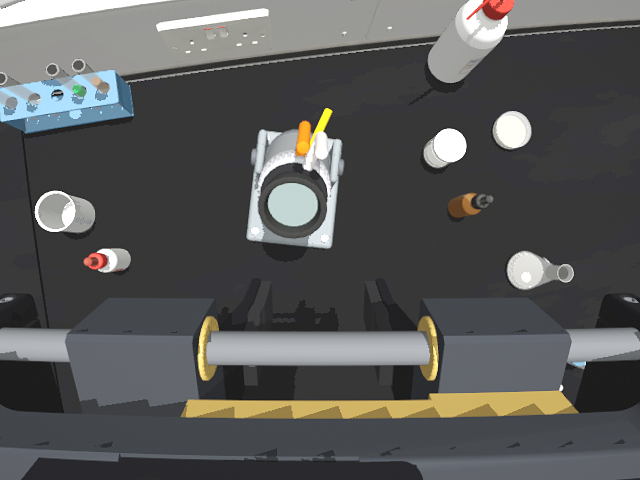

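```bash
python3 -c "
from h import *
st(); print(r.finish_job())"
```

```text
t 18.9 tcp [ 0.4168 -0.0084  0.4673] F [0.  0.7 0.7] M [0.15 0.78 0.01] g 0.498 43.3 J [ 30. -12. -21.  17. -70.  47.]
the job is handed in; nothing more can be done
None
```

I pushed the white peg round with one finger until it was in line with the yellow tab. I then drew the orange peg onto it with the other finger, holding the finger on the white peg in place, until the ring stopped hard. After that I released the pegs, backed off along the axis and handed the job in at 18.9 s.

**Lock ring:** With the arm clear, the gap between the pegs measured 0.252, 0.248 and 0.253 rad in the wrist, side and top cameras, against 0.25 when locked. With the gripper commanded fully shut, the fingers closed no further. The finger opening at the stop read about 2 mm less than the geometry predicts, but the camera gap agrees with locked. On release the orange peg sprang back about 0.2 mm.

**Barrel mark:** The white peg measured -0.009 rad off the tab in the wrist and top cameras, and +0.018 rad in the side camera. The cameras disagree on the sign, so it is on the mark to within about 0.02 rad (1.2 mm).

**While the ring turned:** The white peg wandered by about ±0.01 rad. I nudged the gripped pair about 0.2 mm back towards the tab at the end; a first nudge had not moved them.

**Bystanders:** The bottles, beaker and jar all stand upright in the last pictures. I did not re-measure their positions.

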